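# Stand the kit case heavy end down in the tool caddy

### The arm

A 6-joint arm with a two-finger parallel gripper is mounted at the origin on the work surface. World frame = base frame: x ahead of the robot, y to its left, z up, the work surface at z = 0. Lengths are in m, angles in rad, forces in N, time in s.
With the tool pointing down it reaches from about 0.3 to 0.875 m from the base axis. Payload 6.4 kg.
Tool frame: the origin (TCP) lies on the centre line of the jaws, within the pads' length; the fingertips stand ctrl.tip_extent ahead of it and the grasp point (between the pads) lies 8 mm behind it (ctrl.tip_extent is the distance from the TCP to the fingertips, in m); z points along the fingers, y is the line along which they close (so a half turn about z gives the same grasp; the last joint's range is limited). The gripper opens to 85 mm and grips with 20 to 120 N. Pads are 22 mm wide; open, the fingers measure 114 mm over their backs; the gripper's body (76 mm by 85 mm) begins 54 mm behind the grasp point. The pads swing forward as they close: fully open they stand 13 mm farther back than shut.
Start: joints at [1.114, 0.181, 1.607, -0, 1.354, -0.206], TCP at [0.143, 0.557, 0.219] pointing down, gripper open.
Joint ranges: [-2.99, 2.99], [-0.89, 2.07], [0.3, 2.58], [-1.14, 4.28], [0, 2.63], [-3.12, 3.12]. Speed limits (rad/s): [2.57, 2.57, 3.01, 3.14, 3.14, 3.14].

### API

Orientations are given as a unit quaternion [w, x, y, z].
In Python, from bench import ctrl gives the robot as it stands.
- The arm moves only by the shell command python3 -m handwheel 'ROWS'. ROWS is JSON, a list of rows, each a list of 7 numbers: the turn, a rotation vector about the tool's x, y, z as a fraction of full scale, then the shift along the tool's x, y, z as a fraction of full scale, then the opening, from 0 (shut) to 1 (fully open). In form: [[rx, ry, rz, x, y, z, jaw], ...]. A call has exactly 8 rows; each row shifts and turns the commanded pose from where the row before left it, along the tool's axes as they then stand; what a row does not reach is not made up. Full scale, the value 1, is 300 mm for a shift and pi rad for a turn. A row lasts 1/10 s, in which the tool goes at most 50 mm and 8.59 degrees, less where a joint would pass 70% of its speed; a pose out of reach is approached as far as the arm can. A call with a number of a shift or a turn outside -1 to 1 is refused whole. A call with a gripper value outside its range is refused whole. The fingers move at their own pace and stop on an object; the grip force is fixed at half the most. Time passes only in rows, so rows that do not move let the fingers close, or fill a call up. It gives the time, the measured TCP pose, the force, the opening and the grip force at its end, in the units of the state.
- ctrl.get_obs(): the state, without advancing time (a new reading comes with each control period).
- ctrl.camera(name): name is "scene" or "top" or "wrist"; returns the picture (384x512x3 uint8, blue, green, red); there is no depth.
- ctrl.camera_model(name): a dict with "camera_matrix" (3x3 intrinsics, pixels), "cam_to_world" (4x4, takes a point from camera to world coordinates). Camera axes: x right, y up, looking along -z (the intrinsics and any distortion apply to the point x, -y, -z); pixel columns grow to the right and rows downward; lengths in m; the calibration is good to about 2 mm. A picture is of the moment at which its call begins: read the wrist's pose just before it. camera_model takes no time and is no camera call; for the wrist camera it gives the pose at the moment of the call.
- ctrl.hand_in(): hands the job in; it is judged then, once.
The state is a dict: "time_s": time; "q": joint angles; "dq": joint speeds; "joint_efforts": joint torques, N m; "eef_pos": TCP position; "eef_rot": TCP orientation; "wrist_force": force on the tool from outside, world axes, zero at the start; "torque": the same for the moment, N m; "opening": opening from 0.0 (shut) to 1.0 (fully open); "grasp_force": force on a finger pad.
Only numpy, scipy, OpenCV 4.12 (cv2) and the standard library are available. Lean on these libraries where they do the work, as an engineer would, in place of code of your own. Each camera call takes 0.05 s, during which the arm holds its last target. There are 200 camera calls.

### The job

The blue kit case on the orange mat has a battery and motor hidden in one end: lift it clear of the mat to judge by its tilt or pull which end is heavy, then lay it flat on the mat again and let go. Take it again and stand it upright, heavy end down, on the floor of the yellow caddy's empty front bay and let go, setting it down gently each time. Leave all the other things where they are.

Things in the scene. Friction and masses are not known exactly. Their poses are not given: they have to be found in the camera images.
- case_center (a point): centre of the kit case: a shut blue plastic box 160 (x) by 58 (y) by 46 mm (z, up at the start), lying on a 160 x 58 face on the orange mat, its two ends alike with black rubber caps. Mass 0.38 to 0.55 kg; the centre of mass lies 31 to 40 mm from the middle towards the heavy end, which is drawn anew each time and has nothing to do with the x axis. The contents are snug but may shift 2 mm.
- case_end_p (a point): middle of the case's +x end face, 80 mm from its centre
- case_end_m (a point): middle of the case's -x end face, 80 mm from its centre
- mat: flat orange silicone work mat, 240 mm (x) by 280 mm (y), 3 mm thick, fixed to the board; the origin is the centre of its underside. The case lies on it, the probe beyond the case.
- caddy: yellow plastic tool caddy, fixed, 210 mm deep (x) by 280 wide (y); origin under its centre. Its near (-x) half is two open bays side by side, floor 6 mm above the board, each 100 deep and 132 wide inside, with lips and divider up to 16 mm above the board; its far (+x) half is tool pockets 80 mm high with tools standing in them, up to 127 mm above the board.
- bay (a point): centre of the floor of the caddy's empty bay (its -y side); axes as the caddy's
- bottle_center (a point): amber glass dropper bottle, 36 mm across and 93 mm high, half-way up; stands in the caddy's other bay; leave alone
- probe_center (a point): stainless steel probe, 170 mm long and 8 mm thick, lying along the far edge of the orange mat; middle of its length; leave alone
- screwdriver: screwdriver, 170 mm long, lying beyond the mat and the caddy; leave alone
- jar: clear jar with metal cap, 56 mm across and 60 mm high, standing at the far side; leave alone
- loupe: black eye loupe, 42 mm across and 40 mm high, standing at the far side; leave alone
- tin: flat round steel parts tin, 62 mm across and 22 mm high, at the far side; leave alone
There are look-alikes about, which are no part of the job. Leave any green look-alike of the part that bears case_center alone.

How it is judged:
By the outcome, as a careful person would: the job done as asked, in the order asked, and still so for the second after the job is handed in, with the robot touching nothing.
It also fails if it takes over 61 s, if anything falls off the work surface, if the arm or the gripper's body presses on something with over 40 N, if the wrist force passes 120 N, or if a joint passes its speed limit or range.

## Working session

There is one attempt and no reset: what is moved stays moved. The work goes in short steps, Python scripts to look and compute and a shell command to move; the robot and the scene stay as the last step left them, time stands still between calls to the robot, and variables do not carry over. Pictures are saved under pics/ and viewed, at most 10 in all, crops included, and the job is handed in when it is done.

```bash
mkdir -p pics; ls; cat > h.py <<'E'
import numpy as np, cv2
from bench import ctrl
def px2w(name,u,v,z,m=None):
    m=m or ctrl.camera_model(name); K=np.array(m["camera_matrix"]);T=np.array(m["cam_to_world"])
    d=np.linalg.solve(K,[u,v,1]); d=T[:3,:3]@[d[0],-d[1],-d[2]]; o=T[:3,3]
    return o+d*(z-o[2])/d[2]
def w2px(name,p,m=None):
    m=m or ctrl.camera_model(name); K=np.array(m["camera_matrix"]);T=np.array(m["cam_to_world"])
    c=T[:3,:3].T@(np.array(p)-T[:3,3]); q=K@[c[0],-c[1],-c[2]]; return q[:2]/q[2]
E
python3 - <<'E'
from h import *
print(ctrl.get_obs(), ctrl.tip_extent)
a=ctrl.camera("top");b=ctrl.camera("scene")
cv2.imwrite("pics/top.png",a);cv2.imwrite("pics/scene.png",b)
for n in("top","scene"):print(ctrl.camera_model(n))
E
```

```text
pics
{'time_s': 0.0, 'q': array([ 1.11371121e+00,  1.81524262e-01,  1.60799957e+00, -1.15005523e-05,
        1.35384395e+00, -2.06337968e-01]), 'dq': array([ 1.21646071e-03, -1.75864030e-04,  1.51325970e-03,  1.50891951e-03,
        4.78576306e-06,  1.85362288e-03]), 'joint_efforts': array([ 1.98846792e-03, -4.44868541e+01, -3.51340520e+01,  7.35893445e-05,
        9.06465197e-03,  1.42925518e-05]), 'eef_pos': array([0.14241833, 0.55648137, 0.21779771]), 'eef_rot': array([-2.83737356e-04,  1.25044101e-01,  9.92150787e-01, -8.41008125e-04]), 'wrist_force': array([-0.03304392, -0.56432832, -0.26557539]), 'torque': array([-0.01510326, -0.021511  ,  0.00999899]), 'grasp_force': 0.0, 'opening': 1.0040299703116295} 0.011
{'camera_matrix': array([[375.69155777,   0.        , 257.98999903],
       [  0.        , 375.69155777, 192.94326003],
       [  0.        ,   0.        ,   1.        ]]), 'cam_to_world': array([[-0.00779331,  0.99270505, -0.12031599,  0.38369105],
       [-0.99987483, -0.00939275, -0.01273224, -0.0856877 ],
       [-0.01376946,  0.12020171,  0.99265399,  1.1180883 ],
       [ 0.        ,  0.        ,  0.        ,  1.        ]])}
{'camera_matrix': array([[402.23962163,   0.        , 256.84570995],
       [  0.        , 402.23962163, 193.90042793],
       [  0.        ,   0.        ,   1.        ]]), 'cam_to_world': array([[-0.69300327, -0.57063368,  0.44059468,  0.94823385],
       [ 0.7208553 , -0.55752086,  0.41175008,  0.33103658],
       [ 0.01068226,  0.60294916,  0.79770809,  0.86444936],
       [ 0.        ,  0.        ,  0.        ,  1.        ]])}
```

View pics/top.png

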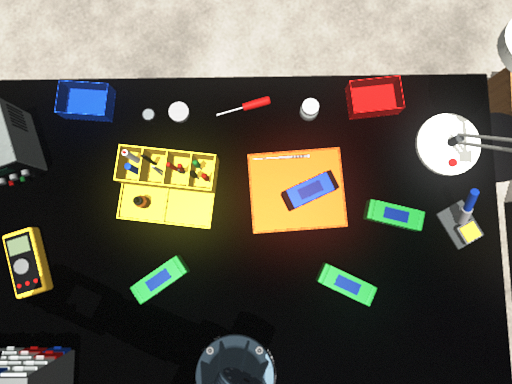

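View pics/scene.png

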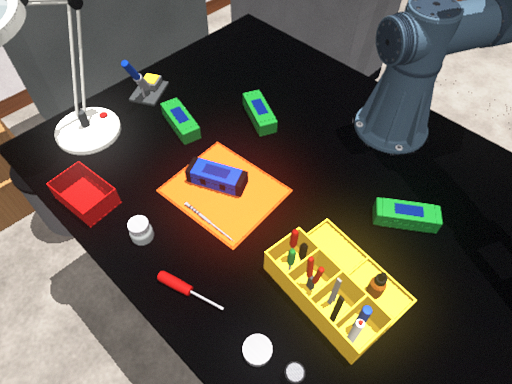

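The two views show these candidates (top view):
- Blue case on the orange mat, at (310,190). This is the one to take.
- Green look-alikes at (395,215), (348,285) and (159,280).
- Blue tray at (85,100).

The bottle is in the caddy's left bay at (141,202), and the empty bay is at about (185,208). Next I check the choice in a crop and measure it.

```bash
python3 - <<'E'
from h import *
a=cv2.imread("pics/top.png")
cv2.imwrite("pics/crop.png",np.hstack([cv2.resize(a[140:240,240:356],None,fx=3.4,fy=3.4,interpolation=cv2.INTER_CUBIC),cv2.resize(a[140:240,108:224],None,fx=3.4,fy=3.4,interpolation=cv2.INTER_CUBIC)]))
h=cv2.cvtColor(a,cv2.COLOR_BGR2HSV)
def blob(m,box):
    k=np.zeros(m.shape,np.uint8);x0,y0,x1,y1=box;k[y0:y1,x0:x1]=m[y0:y1,x0:x1]
    n,l,s,_=cv2.connectedComponentsWithStats(k);i=1+np.argmax(s[1:,4]);return (l==i).astype(np.uint8)
def hull(m):return cv2.minAreaRect(cv2.findContours(m,0,1)[0][0])
org=((h[...,0]>5)&(h[...,0]<22)&(h[...,1]>120)&(h[...,2]>120)).astype(np.uint8)
yel=((h[...,0]>22)&(h[...,0]<35)&(h[...,1]>100)&(h[...,2]>90)).astype(np.uint8)
mo=blob(org,(240,140,356,240)); r=cv2.boxPoints(hull(mo))
P=np.array([px2w("top",*p,0.003) for p in r]);print("mat",r.round(1).tolist(),P.round(3).tolist(),P.mean(0))
print("edges",np.linalg.norm(np.diff(P,axis=0),axis=1))
# case: non orange hole
c=np.zeros_like(mo);c[160:218,272:346]=1-org[160:218,272:346]
c=blob(c,(272,160,346,218));r=cv2.boxPoints(hull(c))
for z in(0.003,0.049):
    P=np.array([px2w("top",*p,z) for p in r]);print("case",z,r.round(1).tolist(),P.round(3).tolist(),P.mean(0),np.linalg.norm(np.diff(P,axis=0),axis=1))
E
```

```text
mat [[246.0, 153.1999969482422], [341.5, 145.89999389648438], [347.70001220703125, 226.60000610351562], [252.1999969482422, 233.89999389648438]] [[0.64, -0.036, 0.003], [0.66, -0.325, 0.003], [0.416, -0.335, 0.003], [0.397, -0.053, 0.003]] [ 0.52850797 -0.18739664  0.003     ]
edges [0.28973605 0.24361454 0.28224069]
case 0.003 [[272.0, 217.0], [272.0, 164.0], [343.0, 164.0], [343.0, 217.0]] [[0.447, -0.112, 0.003], [0.606, -0.114, 0.003], [0.604, -0.328, 0.003], [0.445, -0.322, 0.003]] [ 0.52548069 -0.21921132  0.003     ] [0.15981182 0.21352615 0.15944445]
case 0.049 [[272.0, 217.0], [272.0, 164.0], [343.0, 164.0], [343.0, 217.0]] [[0.444, -0.111, 0.049], [0.597, -0.113, 0.049], [0.595, -0.318, 0.049], [0.442, -0.313, 0.049]] [ 0.51963153 -0.21370316  0.049     ] [0.15321921 0.2047177  0.152867  ]
```

View pics/crop.png

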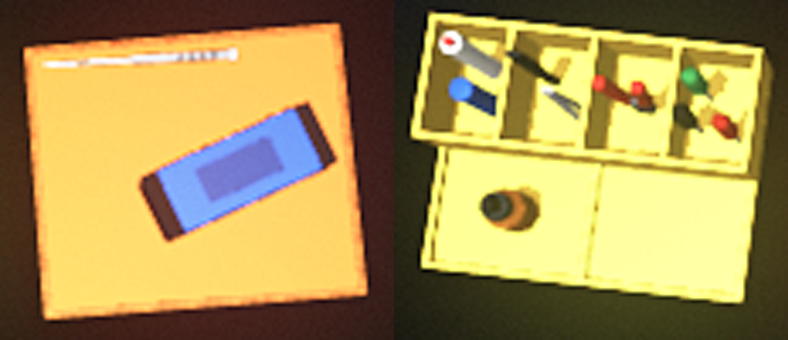

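The choice is right: a blue box with black caps, silhouette corners in the crop about (140,185), (165,240), (337,160) and (305,103). The empty bay is on the right, front-lip corners about (590,283) and (743,300) in the crop. I fit exact poses by silhouette.

```bash
cat > fit.py <<'E'
from h import *
from scipy.optimize import minimize
def boxc(x,y,yaw,bx):
    (x0,x1),(y0,y1),(z0,z1)=bx;c,s=np.cos(yaw),np.sin(yaw)
    return [[x+c*a-s*b,y+s*a+c*b,z] for a in(x0,x1) for b in(y0,y1) for z in(z0,z1)]
def fit(mask,model,boxes,p0,S=6):
    M=cv2.resize(mask*255,None,fx=S,fy=S,interpolation=cv2.INTER_LINEAR)>127
    def cost(p):
        im=np.zeros(M.shape,np.uint8)
        for b in boxes:
            q=np.array([w2px("",c,model) for c in boxc(p[0],p[1],p[2],b)])
            h=cv2.convexHull(((q+.5)*S-.5).astype(np.float32)); cv2.fillConvexPoly(im,np.round(h*16).astype(np.int32),1,shift=4)
        return ((im>0)^M).sum()/M.sum()
    sx=np.array([p0]+[np.array(p0)+d for d in np.diag([.015,.015,.12])])
    r=minimize(cost,p0,method="Nelder-Mead",options=dict(initial_simplex=sx,xatol=1e-5,fatol=1e-5))
    return r.x,r.fun
CASE=[((-.08,.08),(-.029,.029),(.003,.049))]
CAD=[((-.105,.105),(-.14,.14),(0,.016)),((0.001,.105),(-.14,.14),(0,.08))]
MAT=[((-.12,.12),(-.14,.14),(0,.003))]
E
python3 - <<'E'
from fit import *
m=ctrl.camera_model("top")
a=cv2.imread("pics/top.png");h=cv2.cvtColor(a,cv2.COLOR_BGR2HSV)
org=((h[...,0]>4)&(h[...,0]<24)&(h[...,1]>100)&(h[...,2]>130)).astype(np.uint8)
c=np.zeros_like(org);c[167:214,279:341]=1-org[167:214,279:341]
poly=np.zeros_like(org);cv2.fillConvexPoly(poly,np.array([[250,155],[340,149],[346,224],[254,231]]),1)
c=c*poly
print("case",fit(c,m,CASE,[.515,-.21,.45]))
k=np.zeros_like(org);k[135:240,240:356]=org[135:240,240:356];k|=c
k=cv2.morphologyEx(k,cv2.MORPH_CLOSE,np.ones((7,7)))
print("mat",fit(k,m,MAT,[.528,-.187,.07]))
y=((h[...,2]>100)).astype(np.uint8);k=np.zeros_like(y);k[138:236,108:224]=y[138:236,108:224];k=cv2.morphologyEx(k,cv2.MORPH_CLOSE,np.ones((25,25)))
p,f=fit(k,m,CAD,[.52,.18,-.07]);print("caddy",p,f)
cc,s=np.cos(p[2]),np.sin(p[2])
print("px",w2px("top",[.515,-.21,.049]),w2px("top",[.515,-.21,.003]))
o=cv2.resize(a,None,fx=3,fy=3)[390:720,330:1050]
cv2.imwrite("pics/m.png",np.vstack([k[130:240,110:350]*255,(c[130:240,110:350])*255]))
for dx,dy in((-.0525,-.069),(-.0525,.069)):print("bay",p[0]+cc*dx-s*dy,p[1]+s*dx+cc*dy)
E
```

```text
case (array([ 0.52148637, -0.21851926,  2.00185993]), np.float64(0.06960131286803746))
mat (array([ 0.52820047, -0.18638758,  0.06887902]), np.float64(0.021550724637681158))
caddy [ 0.53466228  0.19840268 -0.11824292] 0.020371515205039888
px [306.19607099 191.89090776] [304.44492807 193.78666364]
bay 0.47438909714735344 0.1360777757935539
bay 0.4906686232702089 0.2731141834712775
```

```bash
cat > plan.py <<'E'
from h import *
from scipy.spatial.transform import Rotation as R
def rot(q): return R.from_quat([q[1],q[2],q[3],q[0]])
def tooldown(yaw): # tool x heading = yaw, z down
    x=np.array([np.cos(yaw),np.sin(yaw),0]);z=np.array([0,0,-1.]);return R.from_matrix(np.stack([x,np.cross(z,x),z],1))
def rows(p1,R1,n,p0=None,R0=None,jaw=1):
    o=ctrl.get_obs();p=np.array(o["eef_pos"] if p0 is None else p0);r=R0 or rot(o["eef_rot"])
    w=(r.inv()*R1).as_rotvec()/n;d=(np.array(p1)-p)/n
    print("turn deg/row",np.degrees(np.linalg.norm(w)).round(2),"shift mm/row",(np.linalg.norm(d)*1e3).round(1))
    for i in range(n):
        print(json.dumps((w/np.pi).round(4).tolist()+(r.inv().apply(d)/.3).round(4).tolist()+[jaw]));r=r*R.from_rotvec(w)
import json
E
python3 -c "
from plan import *
rows([.49,-.20,.219],tooldown(2.0),24,[.143,.557,.219])"
```

```text
turn deg/row 2.13 shift mm/row 34.7
[-0.0, 0.0, 0.0118, -0.0728, -0.0899, 0.0001, 1]
[-0.0, 0.0, 0.0118, -0.0761, -0.0871, 0.0001, 1]
[-0.0, 0.0, 0.0118, -0.0793, -0.0842, 0.0001, 1]
[-0.0, 0.0, 0.0118, -0.0823, -0.0812, 0.0001, 1]
[-0.0, 0.0, 0.0118, -0.0853, -0.0781, 0.0001, 1]
[-0.0, 0.0, 0.0118, -0.0881, -0.0749, 0.0001, 1]
[-0.0, 0.0, 0.0118, -0.0908, -0.0716, 0.0001, 1]
[-0.0, 0.0, 0.0118, -0.0934, -0.0682, 0.0001, 1]
[-0.0, 0.0, 0.0118, -0.0959, -0.0647, 0.0001, 1]
[-0.0, 0.0, 0.0118, -0.0982, -0.0611, 0.0001, 1]
[-0.0, 0.0, 0.0118, -0.1004, -0.0574, 0.0001, 1]
[-0.0, 0.0, 0.0118, -0.1025, -0.0536, 0.0, 1]
[-0.0, 0.0, 0.0118, -0.1044, -0.0498, 0.0, 1]
[-0.0, 0.0, 0.0118, -0.1062, -0.0459, 0.0, 1]
[-0.0, 0.0, 0.0118, -0.1078, -0.0419, 0.0, 1]
[-0.0, 0.0, 0.0118, -0.1093, -0.0379, 0.0, 1]
[-0.0, 0.0, 0.0118, -0.1106, -0.0338, 0.0, 1]
[-0.0, 0.0, 0.0118, -0.1118, -0.0296, 0.0, 1]
[-0.0, 0.0, 0.0118, -0.1128, -0.0255, 0.0, 1]
[-0.0, 0.0, 0.0118, -0.1137, -0.0213, 0.0, 1]
[-0.0, 0.0, 0.0118, -0.1144, -0.017, 0.0, 1]
[-0.0, 0.0, 0.0118, -0.115, -0.0128, 0.0, 1]
[-0.0, 0.0, 0.0118, -0.1153, -0.0085, 0.0, 1]
[-0.0, 0.0, 0.0118, -0.1156, -0.0042, 0.0, 1]
```

```bash
python3 -m handwheel '[[0,0,0.012,-0.073,-0.09,0,1],[0,0,0.012,-0.076,-0.087,0,1],[0,0,0.012,-0.079,-0.084,0,1],[0,0,0.012,-0.082,-0.081,0,1],[0,0,0.012,-0.085,-0.078,0,1],[0,0,0.012,-0.088,-0.075,0,1],[0,0,0.012,-0.091,-0.072,0,1],[0,0,0.012,-0.093,-0.068,0,1]]' && python3 -m handwheel '[[0,0,0.012,-0.096,-0.065,0,1],[0,0,0.012,-0.098,-0.061,0,1],[0,0,0.012,-0.1,-0.057,0,1],[0,0,0.012,-0.102,-0.054,0,1],[0,0,0.012,-0.104,-0.05,0,1],[0,0,0.012,-0.106,-0.046,0,1],[0,0,0.012,-0.108,-0.042,0,1],[0,0,0.012,-0.109,-0.038,0,1]]' && python3 -m handwheel '[[0,0,0.012,-0.111,-0.034,0,1],[0,0,0.012,-0.112,-0.03,0,1],[0,0,0.012,-0.113,-0.025,0,1],[0,0,0.012,-0.114,-0.021,0,1],[0,0,0.012,-0.114,-0.017,0,1],[0,0,0.012,-0.115,-0.013,0,1],[0,0,0.012,-0.115,-0.008,0,1],[0,0,0,0,0,0,1]]'
python3 - <<'E'
from h import *
import json
print(ctrl.camera_model("wrist")); m=ctrl.camera_model("wrist");o=ctrl.get_obs();im=ctrl.camera("wrist")
print(o["q"],o["eef_pos"],o["eef_rot"])
json.dump({k:np.array(v).tolist() for k,v in m.items()},open("wm.json","w"))
cv2.imwrite("pics/w1.png",im)
E
```

```text
time_s: 0.9
eef_pos: [0.2576, 0.3033, 0.2184]
eef_rot: [-0.0, 0.273, 0.962, -0.0]
wrist_force: [1.9, 0.8, -0.1]
opening: 0.999
grasp_force: 0.0
time_s: 1.7
eef_pos: [0.3711, 0.0503, 0.2185]
eef_rot: [-0.0, 0.415, 0.91, 0.0]
wrist_force: [1.0, 0.7, 0.2]
opening: 0.999
grasp_force: 0.0
time_s: 2.5
eef_pos: [0.4708, -0.1736, 0.2183]
eef_rot: [0.0, 0.532, 0.847, -0.0]
wrist_force: [0.5, 1.0, 0.8]
opening: 0.999
grasp_force: 0.0
{'camera_matrix': array([[328.39303068,   0.        , 253.24766319],
       [  0.        , 328.39303068, 192.29681449],
       [  0.        ,   0.        ,   1.        ]]), 'cam_to_world': array([[ 0.90076343, -0.4128059 , -0.13496866,  0.43640973],
       [ 0.43430799,  0.85519438,  0.28287656, -0.10113088],
       [-0.00134867, -0.31342282,  0.94961272,  0.37406288],
       [ 0.        ,  0.        ,  0.        ,  1.        ]])}
[-5.89746170e-01  1.53261418e-02  1.78805063e+00 -8.23383610e-04
  1.33778481e+00 -1.03839097e+00] [ 0.4707675  -0.1736086   0.21826405] [ 2.03965999e-04  5.32016864e-01  8.46733636e-01 -4.06600563e-04]
```

View pics/w1.png

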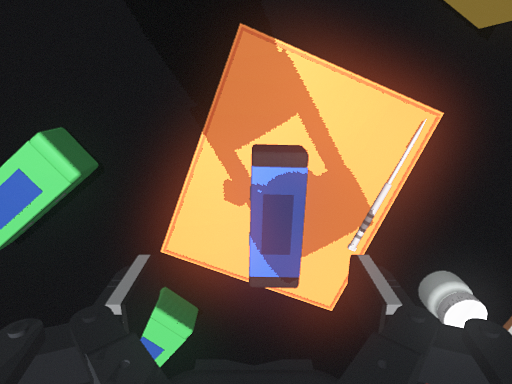

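The wrist view shows the case whole at (278,215), caps at rows 145–165 and 277–288. The probe is clear of it at (385,185). I fit the pose from this picture.

```bash
python3 - <<'E'
from fit import *
import json
m={k:np.array(v) for k,v in json.load(open("wm.json")).items()}
a=cv2.imread("pics/w1.png");h=cv2.cvtColor(a,cv2.COLOR_BGR2HSV)
k=np.zeros(a.shape[:2],np.uint8);s=np.s_[138:296,240:318]
k[s]=(~((h[s][...,0]<26)&(h[s][...,1]>90)&(h[s][...,2]>95)))
k=cv2.morphologyEx(k,cv2.MORPH_OPEN,np.ones((5,5)))
n,l,st,_=cv2.connectedComponentsWithStats(k);i=1+np.argmax(st[1:,4]);k=(l==i).astype(np.uint8);print(st[i])
p,f=fit(k,m,CASE,[.515,-.215,2.0],S=3);print("case",p,f)
for b in CASE: 
    q=np.array([w2px("",c,m) for c in boxc(*p,b)])
    cv2.polylines(a,[cv2.convexHull(np.round(q).astype(np.int32))],1,(0,255,255),1)
c,_=cv2.findContours(k,0,1);cv2.drawContours(a,c,-1,(255,0,255),1)
cv2.imwrite("pics/fit.png",cv2.resize(a[120:310,200:350],None,fx=3,fy=3))
print(px2w("",278,155,.049,m))
E
```

```text
[ 240  145   68  151 7632]
case [ 0.52289354 -0.22472424  1.99299767] 0.10891276496622408
[ 0.4878686  -0.15161136  0.049     ]
```

View pics/fit.png

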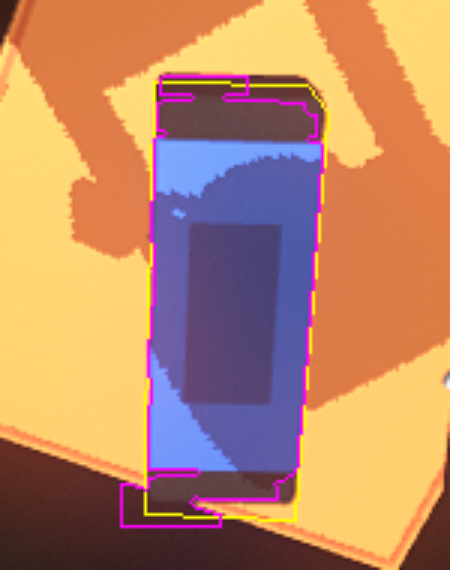

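```bash
python3 -c "
from plan import *
rows([.5215,-.221,.10],tooldown(1.995),6)
rows([.5215,-.221,.020],tooldown(1.995),6,[.5215,-.221,.10],tooldown(1.995))"
```

```text
turn deg/row 0.25 shift mm/row 23.0
[-0.0, -0.0001, 0.0014, -0.0373, 0.0139, 0.0655, 1]
[-0.0, -0.0001, 0.0014, -0.0372, 0.014, 0.0655, 1]
[-0.0, -0.0001, 0.0014, -0.0371, 0.0142, 0.0655, 1]
[-0.0, -0.0001, 0.0014, -0.037, 0.0144, 0.0655, 1]
[-0.0, -0.0001, 0.0014, -0.037, 0.0145, 0.0655, 1]
[-0.0, -0.0001, 0.0014, -0.0369, 0.0147, 0.0655, 1]
turn deg/row 0.0 shift mm/row 13.3
[0.0, 0.0, 0.0, 0.0, 0.0, 0.0444, 1]
[0.0, 0.0, 0.0, 0.0, 0.0, 0.0444, 1]
[0.0, 0.0, 0.0, 0.0, 0.0, 0.0444, 1]
[0.0, 0.0, 0.0, 0.0, 0.0, 0.0444, 1]
[0.0, 0.0, 0.0, 0.0, 0.0, 0.0444, 1]
[0.0, 0.0, 0.0, 0.0, 0.0, 0.0444, 1]
```

```bash
python3 -m handwheel '[[0,0,0.0014,-0.037,0.014,0.0655,1],[0,0,0.0014,-0.037,0.014,0.0655,1],[0,0,0.0014,-0.037,0.0143,0.0655,1],[0,0,0.0014,-0.037,0.0143,0.0655,1],[0,0,0.0014,-0.037,0.0145,0.0655,1],[0,0,0.0014,-0.037,0.0145,0.0655,1],[0,0,0,0,0,0,1],[0,0,0,0,0,0,1]]' && python3 -m handwheel '[[0,0,0,0,0,0.044,1],[0,0,0,0,0,0.044,1],[0,0,0,0,0,0.044,1],[0,0,0,0,0,0.044,1],[0,0,0,0,0,0.044,1],[0,0,0,0,0,0.044,1],[0,0,0,0,0,0,1],[0,0,0,0,0,0,1]]' && python3 -m handwheel '[[0,0,0,0,0,0,0.5],[0,0,0,0,0,0,0.5],[0,0,0,0,0,0,0.5],[0,0,0,0,0,0,0.5],[0,0,0,0,0,0,0.5],[0,0,0,0,0,0,0.5],[0,0,0,0,0,0,0.5],[0,0,0,0,0,0,0.5]]'
python3 -c "
from h import *
o=ctrl.get_obs();print(o['q'],o['eef_pos'],o['torque'],o['wrist_force'])"
```

```text
time_s: 3.35
eef_pos: [0.521, -0.2182, 0.1006]
eef_rot: [-0.001, 0.541, 0.841, 0.0]
wrist_force: [-0.1, 0.0, 0.4]
opening: 1.003
grasp_force: 0.0
time_s: 4.15
eef_pos: [0.5214, -0.2193, 0.0211]
eef_rot: [-0.0, 0.541, 0.841, 0.0]
wrist_force: [0.2, -0.5, -0.4]
opening: 0.998
grasp_force: 0.0
time_s: 4.95
eef_pos: [0.5224, -0.22, 0.0229]
eef_rot: [0.001, 0.541, 0.841, -0.0]
wrist_force: [-2.2, 0.5, 4.7]
opening: 0.659
grasp_force: 64.7
[-6.07854095e-01  4.14542601e-01  1.75365886e+00 -2.35010483e-04
  9.71451960e-01 -1.03432299e+00] [ 0.52235863 -0.21999334  0.02288844] [ 0.02099317  0.28422049 -0.06293126] [-2.17196559  0.45686624  4.67335185]
```

```bash
python3 -m handwheel '[[0,0,0,0,0,-0.01,0.5],[0,0,0,0,0,-0.02,0.5],[0,0,0,0,0,-0.03,0.5],[0,0,0,0,0,-0.04,0.5],[0,0,0,0,0,-0.04,0.5],[0,0,0,0,0,-0.03,0.5],[0,0,0,0,0,-0.02,0.5],[0,0,0,0,0,0,0.5]]' && python3 -m handwheel '[[0,0,0,0,0,0,0.5],[0,0,0,0,0,0,0.5],[0,0,0,0,0,0,0.5],[0,0,0,0,0,0,0.5],[0,0,0,0,0,0,0.5],[0,0,0,0,0,0,0.5],[0,0,0,0,0,0,0.5],[0,0,0,0,0,0,0.5]]'
python3 - <<'E'
from plan import *
o=ctrl.get_obs();print(o['q'],o['eef_pos'],o['torque'],o['wrist_force'])
r=rot(o['eef_rot']);print("torque tool",r.inv().apply(o['torque']), "x dir",r.apply([1,0,0]))
s=ctrl.camera("scene");w=ctrl.camera("wrist");
cv2.imwrite("pics/l.png",np.hstack([cv2.resize(s[90:282,120:340],(440,384)),w[:,130:470]]))
E
```

```text
time_s: 5.75
eef_pos: [0.5224, -0.2199, 0.08]
eef_rot: [0.001, 0.541, 0.841, -0.0]
wrist_force: [1.1, -0.5, -3.4]
opening: 0.654
grasp_force: 64.5
time_s: 6.55
eef_pos: [0.5217, -0.2194, 0.0786]
eef_rot: [0.0, 0.541, 0.841, -0.0]
wrist_force: [-0.5, 0.4, -3.3]
opening: 0.657
grasp_force: 64.4
[-6.07873625e-01  3.26256920e-01  1.73650365e+00 -4.07534267e-06
  1.07882311e+00 -1.03442178e+00] [ 0.52166139 -0.2194445   0.07859584] [ 0.11979039 -0.00376074  0.00588708] [-0.46970034  0.40951289 -3.32642127]
torque tool [-0.052985    0.10750106 -0.00588641] x dir [-4.13732471e-01  9.10398507e-01 -9.55191536e-06]
```

View pics/l.png

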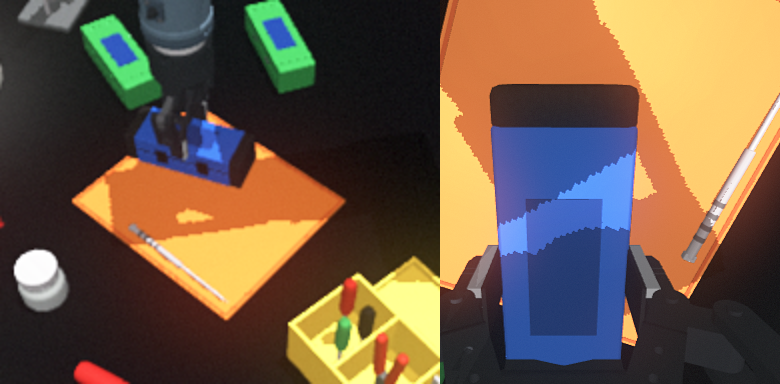

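The case hangs clear of the mat. In the wrist crop its top-face corners are about (491,88), (638,88), (506,358) and (621,358). I get the tilt by solvePnP and average the torque over more readings.

```bash
for i in 1 2; do python3 -m handwheel '[[0,0,0,0,0,0,0.5],[0,0,0,0,0,0,0.5],[0,0,0,0,0,0,0.5],[0,0,0,0,0,0,0.5],[0,0,0,0,0,0,0.5],[0,0,0,0,0,0,0.5],[0,0,0,0,0,0,0.5],[0,0,0,0,0,0,0.5]]' >/dev/null; python3 - <<'E'
from plan import *
T=[];F=[]
for i in range(6):
    o=ctrl.get_obs();r=rot(o['eef_rot']);T.append(r.inv().apply(o['torque']));F.append(o['wrist_force']);ctrl.camera("top")
print("torque tool",np.mean(T,0),np.std(T,0),"F",np.mean(F,0),o['eef_pos'])
E
done
python3 - <<'E'
from plan import *
m=ctrl.camera_model("wrist")
px=np.array([[181,88],[328,88],[311,358],[196,358]],float)
# object: X along long axis (+ = top of picture end, +y world), Y to the right in picture
ob=np.array([[.08,-.029,0],[.08,.029,0],[-.08,.029,0],[-.08,-.029,0]])
for ok,rv,tv in [cv2.solvePnP(ob,px,m["camera_matrix"],None)]:
    C=np.diag([1,-1,-1]);W=m["cam_to_world"][:3,:3]@C@cv2.Rodrigues(rv)[0]
    t=m["cam_to_world"][:3,:3]@C@tv.ravel()+m["cam_to_world"][:3,3]
    print("long axis (+y end)",W[:,0],"centre top",t)
E
```

```text
torque tool [ 0.01328518  0.15771765 -0.03266381] [0.02617002 0.03261548 0.03890537] F [ 0.00639494 -0.06151917 -3.78691088] [ 0.52164674 -0.21942551  0.07858055]
torque tool [-0.00705236  0.08877764  0.00947622] [0.01667137 0.03390149 0.02383596] F [ 0.25984344 -0.05027599 -3.89364623] [ 0.52165389 -0.21943055  0.07858879]
long axis (+y end) [-0.40772266  0.90116567  0.14718243] centre top [ 0.52230303 -0.21925938  0.08796959]
```

Torque about tool y averages about +0.12 N·m at 3.9 N. That puts the centre of mass about 32 mm towards tool −x, so the −y end (+0.41,−0.91) is heavy. The PnP result isn't usable because the gripper hides the lower cap. I lay the case down gently.

```bash
python3 -m handwheel '[[0,0,0,0,0,0.02,0.5],[0,0,0,0,0,0.03,0.5],[0,0,0,0,0,0.03,0.5],[0,0,0,0,0,0.03,0.5],[0,0,0,0,0,0.02,0.5],[0,0,0,0,0,0.015,0.5],[0,0,0,0,0,0.01,0.5],[0,0,0,0,0,0.005,0.5]]' && python3 -m handwheel '[[0,0,0,0,0,0.005,0.5],[0,0,0,0,0,0.005,0.5],[0,0,0,0,0,0.005,0.5],[0,0,0,0,0,0.004,0.5],[0,0,0,0,0,0.003,0.5],[0,0,0,0,0,0.002,0.5],[0,0,0,0,0,0,0.5],[0,0,0,0,0,0,0.5]]'
python3 - <<'E'
from plan import *
o=ctrl.get_obs();r=rot(o['eef_rot']);print(o['eef_pos'],o['wrist_force'],r.inv().apply(o['torque']))
E
```

```text
time_s: 9.65
eef_pos: [0.5216, -0.2194, 0.0303]
eef_rot: [-0.0, 0.541, 0.841, 0.0]
wrist_force: [-0.1, -0.2, -3.2]
opening: 0.655
grasp_force: 64.4
time_s: 10.45
eef_pos: [0.5217, -0.2195, 0.0235]
eef_rot: [0.0, 0.541, 0.841, -0.0]
wrist_force: [-0.4, -0.8, -3.6]
opening: 0.662
grasp_force: 64.6
[ 0.52167639 -0.21949727  0.02348642] [-0.36368135 -0.77365158 -3.56855468] [ 0.08814287  0.18760812 -0.00737702]
```

```bash
python3 -m handwheel '[[0,0,0,0,0,0.001,0.5],[0,0,0,0,0,0.001,0.5],[0,0,0,0,0,0.001,0.5],[0,0,0,0,0,0,0.5],[0,0,0,0,0,0,0.5],[0,0,0,0,0,0,0.5],[0,0,0,0,0,0,0.5],[0,0,0,0,0,0,0.5]]' && python3 -m handwheel '[[0,0,0,0,0,0.001,0.5],[0,0,0,0,0,0.001,0.5],[0,0,0,0,0,0.001,0.5],[0,0,0,0,0,0,0.5],[0,0,0,0,0,0,0.5],[0,0,0,0,0,0,0.5],[0,0,0,0,0,0,0.5],[0,0,0,0,0,0,0.5]]'
```

```text
time_s: 11.25
eef_pos: [0.5217, -0.2193, 0.0229]
eef_rot: [-0.0, 0.541, 0.841, 0.0]
wrist_force: [-3.0, 3.8, 5.6]
opening: 0.659
grasp_force: 65.4
time_s: 12.05
eef_pos: [0.5217, -0.2193, 0.0228]
eef_rot: [-0.0, 0.541, 0.841, -0.0]
wrist_force: [-6.5, 5.4, 13.4]
opening: 0.655
grasp_force: 66.3
```

```bash
python3 -m handwheel '[[0,0,0,0,0,0,0.8],[0,0,0,0,0,0,1],[0,0,0,0,0,0,1],[0,0,0,0,0,0,1],[0,0,0,0,0,-0.03,1],[0,0,0,0,0,-0.08,1],[0,0,0,0,0,-0.1,1],[0,0,0,0,0,0,1]]'
python3 - <<'E'
from plan import *
from scipy.optimize import least_squares
o=ctrl.get_obs();print(o['q'],o['eef_pos'])
D=[([1.11371,.181524,1.608,0,1.353844,-.2063],[.14241833,.55648137,.21779771]),
([-.589746,.015326,1.78805,-.0008234,1.337785,-1.03839],[.4707675,-.1736086,.21826405]),
([-.607854,.414543,1.753659,-.000235,.971452,-1.034323],[.52235863,-.21999334,.02288844]),
([-.6078736,.3262569,1.736504,0,1.078823,-1.034422],[.52166139,-.2194445,.07859584]),(o['q'],o['eef_pos'])]
def f(p):
    L2,L4,c,d=p;e=[]
    for q,x in D:
        a=np.hypot(x[0],x[1]);rad=np.sqrt(a*a-d*d)
        e+=[L2*np.sin(q[1])+L4*np.sin(q[1]+q[2])-rad, c+L2*np.cos(q[1])+L4*np.cos(q[1]+q[2])-x[2], np.arctan2(x[1],x[0])-np.arcsin(d/a)-q[0]]
    return e
s=least_squares(f,[.4,.4,.1,.12]);print("L2,L4,h-Ltool,d",s.x,np.abs(s.fun).max())
w=ctrl.camera("wrist");cv2.imwrite("pics/w2.png",w)
import json;json.dump({k:np.array(v).tolist() for k,v in ctrl.camera_model("wrist").items()},open("wm2.json","w"))
E
```

```text
time_s: 12.85
eef_pos: [0.5247, -0.2214, 0.0895]
eef_rot: [0.004, 0.541, 0.841, -0.0]
wrist_force: [-0.2, -0.3, 0.6]
opening: 1.003
grasp_force: 0.0
[-6.07707660e-01  3.11944967e-01  1.72928741e+00  1.66550784e-05
  1.09193229e+00 -1.03438933e+00] [ 0.52465188 -0.2214051   0.08954137]
L2,L4,h-Ltool,d [ 0.35535868  0.50112865 -0.02156839  0.11771079] 0.008885150103598694
```

View pics/w2.png

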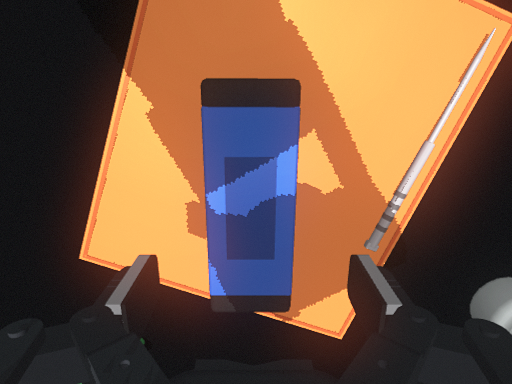

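The case lies flat again and is released: caps at rows 80–105 and 297–310, sides at columns 202–300. Before regrasping I tilt the tool in free air to learn how the wrist takes it.

```bash
python3 -m handwheel '[[0,0,0,0,0,-0.16,1],[0,0,0,0,0,-0.16,1],[0,0,0,0,0,-0.16,1],[0,0,0,0,0,0,1],[0,0.04,0,0,0,0,1],[0,0.04,0,0,0,0,1],[0,0.04,0,0,0,0,1],[0,0,0,0,0,0,1]]' && python3 -c "
from plan import *
o=ctrl.get_obs();print(o['q'].round(4).tolist(),o['eef_pos'].tolist(),o['eef_rot'].tolist())" ; python3 -m handwheel '[[0,0.04,0,0,0,0,1],[0,0.04,0,0,0,0,1],[0,0.04,0,0,0,0,1],[0,0.04,0,0,0,0,1],[0,0.04,0,0,0,0,1],[0,0.04,0,0,0,0,1],[0,0.04,0,0,0,0,1],[0,0,0,0,0,0,1]]' && python3 -c "
from plan import *
o=ctrl.get_obs();print(o['q'].round(4).tolist(),o['eef_pos'].tolist(),o['eef_rot'].tolist(),rot(o['eef_rot']).as_matrix().round(3).tolist())"
```

```text
time_s: 13.7
eef_pos: [0.5208, -0.221, 0.2245]
eef_rot: [-0.161, 0.533, 0.824, 0.102]
wrist_force: [0.6, -1.3, -0.6]
opening: 1.0
grasp_force: 0.0
[-0.7065, 0.3876, 1.3858, 0.1598, 1.718, -1.1339] [0.5207962352433693, -0.22104725657037563, 0.22445958603878274] [-0.16117358924025782, 0.5329807875510696, 0.824303364481605, 0.10236463030344284]
time_s: 14.5
eef_pos: [0.5204, -0.218, 0.2226]
eef_rot: [-0.498, 0.438, 0.677, 0.319]
wrist_force: [-0.5, 0.3, -1.9]
opening: 1.001
grasp_force: 0.0
[-0.8038, 0.9504, 0.9476, 0.5075, 2.4271, -1.0619] [0.5203921837346869, -0.21802111414974007, 0.22255004700763273] [-0.49848436131415114, 0.4382370642146925, 0.676545511456231, 0.31897929086719257] [[-0.119, 0.911, -0.395], [0.275, 0.412, 0.869], [0.954, -0.005, -0.3]]
```

```bash
cat > kin.py <<'E'
from plan import *
from scipy.optimize import least_squares
E=lambda a,t:R.from_euler(a,t)
D=[([1.11371,.181524,1.608,0,1.353844,-.2063],[.14241833,.55648137,.21779771],None),
([-.589746,.015326,1.78805,-.0008234,1.337785,-1.03839],[.4707675,-.1736086,.21826405],None),
([-.607854,.414543,1.753659,-.000235,.971452,-1.034323],[.52235863,-.21999334,.02288844],None),
([-.6078736,.3262569,1.736504,0,1.078823,-1.034422],[.52166139,-.2194445,.07859584],None),
([-0.7065,0.3876,1.3858,0.1598,1.718,-1.1339],[.520796,-.221047,.2244596],[-0.16117,.53298,.8243,.102365]),
([-0.8038,0.9504,0.9476,0.5075,2.4271,-1.0619],[.52039218,-.218021,.22255],[-0.498484,.438237,.6765455,.318979])]
def fk(q,p):
    L2,e,L4,h,Lt,d,g=p
    A=E('z',q[0]);B=A*E('y',q[1]);C=B*E('y',q[2]);F=C*E('z',q[3])*E('y',q[4])*E('z',q[5]-np.pi/2+0)
    x=A.apply([0,d,h])+B.apply([0,0,L2])+C.apply([e,0,L4])+F.apply([0,0,Lt])+(C*E('z',q[3])).apply([0,g,0])
    return x,F
def res(p): 
    return np.concatenate([fk(q,p)[0]-x for q,x,_ in D])
s=least_squares(lambda p:np.r_[res(p),1e-4*p],[.35,0,.4,.2,.2,.117,0]);P=s.x
def ik(p,Rt,q0):
    lo=[-2.95,-.86,.33,-1.1,.03,-3.08];hi=[2.95,2.03,2.54,4.24,2.6,3.08]
    def f(q):
        x,F=fk(q,P);return np.r_[(x-p)*3,(Rt.inv()*F).as_rotvec()]
    r=least_squares(f,np.clip(q0,np.array(lo)+.01,np.array(hi)-.01),bounds=(lo,hi));return r.x,np.linalg.norm(r.fun)
if __name__=="__main__":
    print(P.round(4),np.abs(res(P)).max())
    for q,x,o in D[-2:]:
        print((rot(o).inv()*fk(q,P)[1]).as_rotvec())
    print((tooldown(1.9941).inv()*fk(D[2][0],P)[1]).as_rotvec())
E
python3 kin.py
```

```text
[ 0.4382  0.0855  0.5145  0.3134  0.3315  0.1178 -0.    ] 2.324890364979737e-05
[-1.12637031e-05  2.02884814e-05  3.14154901e+00]
[-9.08517008e-05 -7.41898327e-05 -3.14156961e+00]
[-2.76835604e-03  1.29731429e-03  3.13829346e+00]
```

```bash
sed -i 's|-np.pi/2+0|+np.pi/2|' kin.py; cat > scan.py <<'E'
from kin import *
def fin(phi,beta,flip,off,bay=(.474,.136),lift=0):
    z0=np.array([np.cos(phi),np.sin(phi),0]);k=np.array([0,0,1.])
    z=z0*np.cos(beta)-k*np.sin(beta);x=k*np.cos(beta)+z0*np.sin(beta)
    if flip:x=-x
    Rt=R.from_matrix(np.stack([x,np.cross(z,x),z],1))
    return np.array([*bay,.086+off+lift])+.008*z,Rt
if __name__=="__main__":
    np.set_printoptions(precision=2,suppress=True)
    for beta in (0,20):
      for ph in range(-60,121,20):
        for flip in(0,1):
          best=None
          for q4 in(0,.8,1.57,2.5,3.14):
            for q6 in(-2,-.7,.7,2):
              q,e=ik(*fin(np.radians(ph),np.radians(beta),flip,.03),[.2,.7,1.5,q4,1.3,q6])
              if e<1e-3 and (best is None or q[4]<best[4]-.05): best=q
          if best is not None: print(beta,ph,flip,best)
E
time python3 scan.py
```

```text
0 -20 0 [ 0.56  0.74  2.28  4.06  1.49 -1.67]
0 -20 1 [0.56 0.74 2.28 4.06 1.49 1.47]
0 0 0 [ 0.11  0.81  2.46  3.26  1.7  -1.56]
0 0 1 [0.11 0.81 2.46 3.26 1.7  1.59]
0 20 0 [-0.61  0.88  2.52  2.17  1.72 -1.78]
0 20 1 [-0.61  0.88  2.52  2.17  1.72  1.36]
0 40 0 [-0.83  0.77  2.4   1.62  1.57 -1.6 ]
0 40 1 [-0.83  0.77  2.4   1.62  1.57  1.54]
0 60 0 [-0.78  0.74  2.18  1.32  1.63 -1.36]
0 60 1 [-0.78  0.74  2.18  1.32  1.63  1.78]
0 80 0 [-0.67  0.79  1.94  1.11  1.76 -1.2 ]
0 80 1 [-0.67  0.79  1.94  1.11  1.76  1.94]
0 100 0 [-0.54  0.88  1.68  0.94  1.94 -1.11]
0 100 1 [-0.54  0.88  1.68  0.94  1.94  2.03]
0 120 0 [-0.4   0.98  1.44  0.79  2.13 -1.08]
0 120 1 [-0.4   0.98  1.44  0.79  2.13  2.06]
20 -20 0 [ 0.51  0.33  2.38  4.19  0.96 -1.97]
20 -20 1 [0.51 0.33 2.38 4.19 0.96 1.17]
20 40 0 [-0.74  0.26  2.51  1.57  1.2  -1.17]
20 40 1 [-0.74  0.26  2.51  1.57  1.2   1.97]
20 60 0 [-0.72  0.37  2.28  1.23  1.35 -1.08]
20 60 1 [-0.72  0.37  2.28  1.23  1.35  2.06]
20 80 0 [-0.63  0.5   2.03  1.    1.53 -1.03]
20 80 1 [-0.63  0.5   2.03  1.    1.53  2.11]
20 100 0 [-0.52  0.63  1.78  0.82  1.72 -1.02]
20 100 1 [-0.52  0.63  1.78  0.82  1.72  2.12]
20 120 0 [-0.39  0.76  1.54  0.66  1.9  -1.06]
20 120 1 [-0.39  0.76  1.54  0.66  1.9   2.08]
real	0m38.302s
user	0m38.585s
sys	0m0.286s
```

```bash
cat > gp.py <<'E'
from scan import *
import json
np.set_printoptions(precision=3,suppress=True)
b=np.radians(20);k=np.array([0,0,1.])
def graspR(yaw):
    u=np.array([np.cos(yaw),np.sin(yaw),0]);z=-k*np.cos(b)-u*np.sin(b);x=u*np.cos(b)-k*np.sin(b)
    return R.from_matrix(np.stack([x,np.cross(z,x),z],1)),u,z
RG,u,z=graspR(1.994)
E
python3 - <<'E'
from gp import *
m={k:np.array(v) for k,v in json.load(open("wm2.json")).items()}
for a,c in(((250.5,157),(250,259)),((251,106),(250.5,296))):
    A,B=px2w("",*a,.049,m),px2w("",*c,.049,m);print("centre",(A+B)/2,"len",np.linalg.norm(A-B),"yaw",np.arctan2(*(A-B)[1::-1]))
A,B=px2w("",202,106,.049,m),px2w("",300,106,.049,m);print("width",np.linalg.norm(A-B),(A+B)/2)
c=np.array([.5217,-.2195,0])
g=c+.02*u+[0,0,.030]+.008*z
print("grasp tcp",g, "hover",g-.07*z)
q,e=ik(g-.07*z,RG,[-.6,.3,1.7,0,1,-1]);print(q,e);print(ik(g,RG,q))
rows(g-.07*z,RG,16)
E
```

```text
centre [ 0.521 -0.218  0.049] len 0.06939463398963978 yaw 1.9903902940813223
centre [ 0.521 -0.218  0.049] len 0.1282775902411656 yaw 1.992974112212567
width 0.05611246925198898 [ 0.495 -0.159  0.049]
grasp tcp [ 0.515 -0.204  0.022] hover [ 0.505 -0.182  0.088]
[-0.426  0.139  1.996 -0.332  0.767 -0.637] 1.1686232126926408e-10
(array([-0.46 ,  0.296,  1.981, -0.38 ,  0.626, -0.601]), np.float64(1.0496097102147286e-12))
turn deg/row 5.79 shift mm/row 8.7
[-0.0001, -0.0321, -0.0, -0.0242, 0.0003, 0.0162, 1]
[-0.0001, -0.0321, -0.0, -0.0225, 0.0003, 0.0186, 1]
[-0.0001, -0.0321, -0.0, -0.0205, 0.0003, 0.0207, 1]
[-0.0001, -0.0321, -0.0, -0.0183, 0.0003, 0.0227, 1]
[-0.0001, -0.0321, -0.0, -0.0159, 0.0002, 0.0244, 1]
[-0.0001, -0.0321, -0.0, -0.0134, 0.0002, 0.0259, 1]
[-0.0001, -0.0321, -0.0, -0.0107, 0.0002, 0.0271, 1]
[-0.0001, -0.0321, -0.0, -0.0079, 0.0002, 0.0281, 1]
[-0.0001, -0.0321, -0.0, -0.005, 0.0002, 0.0287, 1]
[-0.0001, -0.0321, -0.0, -0.0021, 0.0002, 0.0291, 1]
[-0.0001, -0.0321, -0.0, 0.0008, 0.0002, 0.0291, 1]
[-0.0001, -0.0321, -0.0, 0.0038, 0.0002, 0.0289, 1]
[-0.0001, -0.0321, -0.0, 0.0066, 0.0002, 0.0284, 1]
[-0.0001, -0.0321, -0.0, 0.0095, 0.0002, 0.0276, 1]
[-0.0001, -0.0321, -0.0, 0.0122, 0.0001, 0.0265, 1]
[-0.0001, -0.0321, -0.0, 0.0148, 0.0001, 0.0251, 1]
```

```bash
python3 -m handwheel '[[0,-0.032,0,-0.024,0,0.016,1],[0,-0.032,0,-0.0225,0,0.0185,1],[0,-0.032,0,-0.0205,0,0.0205,1],[0,-0.032,0,-0.018,0,0.0225,1],[0,-0.032,0,-0.016,0,0.0245,1],[0,-0.032,0,-0.0135,0,0.026,1],[0,-0.032,0,-0.0105,0,0.027,1],[0,-0.032,0,-0.008,0,0.028,1]]' && python3 -m handwheel '[[0,-0.032,0,-0.005,0,0.0285,1],[0,-0.032,0,-0.002,0,0.029,1],[0,-0.032,0,0.001,0,0.029,1],[0,-0.032,0,0.004,0,0.029,1],[0,-0.032,0,0.0065,0,0.0285,1],[0,-0.032,0,0.0095,0,0.0275,1],[0,-0.032,0,0.012,0,0.0265,1],[0,0,0,0,0,0,1]]'
python3 - <<'E'
from gp import *
c=np.array([.5215,-.2190,0]);g=c+.02*u+[0,0,.030]+.008*z
rows(g,RG,6)
E
```

```text
time_s: 15.3
eef_pos: [0.5143, -0.2027, 0.1633]
eef_rot: [-0.183, 0.527, 0.821, 0.119]
wrist_force: [-0.9, 0.1, 0.6]
opening: 1.002
grasp_force: 0.0
time_s: 16.1
eef_pos: [0.505, -0.1834, 0.1028]
eef_rot: [0.107, 0.534, 0.836, -0.068]
wrist_force: [-0.3, -0.3, -0.8]
opening: 0.998
grasp_force: 0.0
turn deg/row 0.91 shift mm/row 13.9
[0.0001, -0.005, 0.0005, -0.0006, 0.0001, 0.0462, 1]
[0.0001, -0.005, 0.0005, 0.0001, 0.0002, 0.0462, 1]
[0.0001, -0.005, 0.0005, 0.0009, 0.0002, 0.0462, 1]
[0.0001, -0.005, 0.0005, 0.0016, 0.0002, 0.0462, 1]
[0.0001, -0.005, 0.0005, 0.0023, 0.0002, 0.0462, 1]
[0.0001, -0.005, 0.0005, 0.0031, 0.0002, 0.0461, 1]
```

```bash
python3 -m handwheel '[[0,-0.005,0,-0.0005,0,0.046,1],[0,-0.005,0,0,0,0.046,1],[0,-0.005,0,0.001,0,0.046,1],[0,-0.005,0,0.0015,0,0.046,1],[0,-0.005,0,0.0025,0,0.046,1],[0,-0.005,0,0.003,0,0.044,1],[0,0,0,0,0,0,1],[0,0,0,0,0,0,1]]' && python3 -m handwheel '[[0,0,0,0,0,0,0.5],[0,0,0,0,0,0,0.5],[0,0,0,0,0,0,0.5],[0,0,0,0,0,0,0.5],[0,0,0,0,0,0,0.5],[0,0,0,0,0,0,0.5],[0,0,0,0,0,0,0.5],[0,0,0,0,0,0,0.5]]' 
python3 - <<'E'
from gp import *
o=ctrl.get_obs();r=rot(o["eef_rot"]);Z=r.apply([0,0,1]);print("tool z",Z,"tilt",np.degrees(np.arcsin(-Z@u)),"x",r.apply([1,0,0]))
gp=o["eef_pos"]-.008*Z;print("grasp pt",gp,"off along u",(gp-[.5215,-.219,0])@u)
np.save("rg.npy",r.as_quat())
# full path: lift 160, then rotate+travel
p1=o["eef_pos"]+[0,0,.15]
p2,R2=fin(np.radians(84),b,0,.02,(.464,.137),.06)
print("target",p2)
q=o["q"];print((r.inv()*R2).as_rotvec(),np.degrees((r.inv()*R2).magnitude()))
q,e=ik(p1,r,q);print(q,e)
w=(r.inv()*R2).as_rotvec();rr=None
for i in range(1,29):
    qn,e=ik(p1+(p2-p1)*i/28,r*R.from_rotvec(w*i/28),q)
    if i%4==0:print(i,qn,e,np.abs(qn-q).max())
    q=qn
rows(p2,R2,28,p1,r,.5)
E
```

```text
time_s: 16.9
eef_pos: [0.5165, -0.2068, 0.0248]
eef_rot: [0.145, 0.533, 0.828, -0.093]
wrist_force: [-0.6, 0.3, 0.6]
opening: 1.0
grasp_force: 0.0
time_s: 17.7
eef_pos: [0.5164, -0.2066, 0.025]
eef_rot: [0.146, 0.533, 0.828, -0.093]
wrist_force: [-3.9, 3.1, 10.0]
opening: 0.657
grasp_force: 62.5
tool z [ 0.142 -0.309 -0.94 ] tilt 19.896572302745376 x [-0.389  0.856 -0.34 ]
grasp pt [ 0.515 -0.204  0.033] off along u 0.016142725299765445
target [0.465 0.144 0.163]
[-0.248  1.528  0.534] 93.84285531286758
[-0.465  0.038  1.9   -0.266  0.945 -0.764] 5.279148605741133e-16
4 [-0.494  0.048  1.856 -0.048  1.107 -0.832] 2.152297539780573e-10 0.050656534807746116
8 [-0.529  0.073  1.833  0.139  1.247 -0.863] 8.999597987356788e-11 0.04507130728219673
12 [-0.565  0.11   1.833  0.312  1.364 -0.876] 1.7268897512229196e-11 0.042240225144056676
16 [-0.597  0.156  1.856  0.476  1.456 -0.881] 5.244834415069068e-11 0.04072288142795122
20 [-0.621  0.216  1.899  0.637  1.527 -0.89 ] 2.449355608303771e-10 0.03993346748210158
24 [-0.631  0.293  1.956  0.796  1.581 -0.912] 4.826397657410888e-10 0.03979589
[... 987 characters left out ...]
, 0.0365, -0.0004, 0.0212, 0.5]
[-0.0028, 0.0174, 0.0061, 0.0353, -0.0013, 0.0232, 0.5]
[-0.0028, 0.0174, 0.0061, 0.034, -0.0022, 0.0251, 0.5]
[-0.0028, 0.0174, 0.0061, 0.0325, -0.003, 0.0269, 0.5]
[-0.0028, 0.0174, 0.0061, 0.0309, -0.0039, 0.0286, 0.5]
[-0.0028, 0.0174, 0.0061, 0.0292, -0.0047, 0.0302, 0.5]
[-0.0028, 0.0174, 0.0061, 0.0274, -0.0055, 0.0317, 0.5]
[-0.0028, 0.0174, 0.0061, 0.0256, -0.0063, 0.0331, 0.5]
[-0.0028, 0.0174, 0.0061, 0.0236, -0.0071, 0.0343, 0.5]
[-0.0028, 0.0174, 0.0061, 0.0215, -0.0078, 0.0355, 0.5]
[-0.0028, 0.0174, 0.0061, 0.0194, -0.0086, 0.0366, 0.5]
[-0.0028, 0.0174, 0.0061, 0.0172, -0.0092, 0.0375, 0.5]
[-0.0028, 0.0174, 0.0061, 0.015, -0.0099, 0.0383, 0.5]
```

```bash
python3 -m handwheel '[[0,0,0,-0.005,0,-0.014,0.5],[0,0,0,-0.014,0,-0.04,0.5],[0,0,0,-0.026,0,-0.071,0.5],[0,0,0,-0.034,0,-0.094,0.5],[0,0,0,-0.034,0,-0.094,0.5],[0,0,0,-0.032,0,-0.088,0.5],[0,0,0,-0.019,0,-0.053,0.5],[0,0,0,-0.006,0,-0.016,0.5]]' && python3 -m handwheel '[[-0.0028,0.0174,0.006,0.0385,0.0115,-0.0125,0.5],[-0.0028,0.0174,0.006,0.0395,0.011,-0.0105,0.5],[-0.0028,0.0174,0.006,0.04,0.0105,-0.008,0.5],[-0.0028,0.0174,0.006,0.041,0.0095,-0.0055,0.5],[-0.0028,0.0174,0.006,0.041,0.009,-0.0035,0.5],[-0.0028,0.0174,0.006,0.0415,0.008,-0.001,0.5],[-0.0028,0.0174,0.006,0.0415,0.0075,0.0015,0.5],[-0.0028,0.0174,0.006,0.0415,0.0065,0.0035,0.5]]' && python3 -m handwheel '[[-0.0028,0.0174,0.006,0.0415,0.0055,0.006,0.5],[-0.0028,0.0174,0.006,0.041,0.005,0.0085,0.5],[-0.0028,0.0174,0.006,0.041,0.004,0.0105,0.5],[-0.0028,0.0174,0.006,0.04,0.003,0.013,0.5],[-0.0028,0.0174,0.006,0.0395,0.002,0.015,0.5],[-0.0028,0.0174,0.006,0.0385,0.0015,0.017,0.5],[-0.0028,0.0174,0.006,0.0375,0.0005,0.019,0.5],[-0.0028,0.0174,0.006,0.0365,-0.0005,0.021,0.5]]'
python3 - <<'E'
from gp import *
p2,R2=fin(np.radians(84),b,0,.016,(.464,.137),.06)
rows(p2,R2,12,jaw=.5)
E
```

```text
time_s: 18.5
eef_pos: [0.5168, -0.2067, 0.1763]
eef_rot: [0.147, 0.533, 0.828, -0.093]
wrist_force: [0.9, 0.0, -3.6]
opening: 0.657
grasp_force: 64.8
time_s: 19.3
eef_pos: [0.5001, -0.1054, 0.1693]
eef_rot: [-0.015, 0.596, 0.8, 0.065]
wrist_force: [-0.1, -0.2, -4.3]
opening: 0.656
grasp_force: 64.8
time_s: 20.1
eef_pos: [0.4853, -0.0057, 0.1663]
eef_rot: [-0.171, 0.626, 0.729, 0.219]
wrist_force: [0.4, 1.1, -4.1]
opening: 0.66
grasp_force: 64.8
turn deg/row 3.34 shift mm/row 12.6
[-0.0029, 0.0173, 0.006, 0.0348, -0.0008, 0.0238, 0.5]
[-0.0029, 0.0173, 0.006, 0.0334, -0.0017, 0.0256, 0.5]
[-0.0029, 0.0173, 0.006, 0.032, -0.0026, 0.0274, 0.5]
[-0.0029, 0.0173, 0.006, 0.0304, -0.0034, 0.029, 0.5]
[-0.0029, 0.0173, 0.006, 0.0287, -0.0043, 0.0306, 0.5]
[-0.0029, 0.0173, 0.006, 0.0269, -0.0051, 0.0321, 0.5]
[-0.0029, 0.0173, 0.006, 0.025, -0.0059, 0.0334, 0.5]
[-0.0029, 0.0173, 0.006, 0.023, -0.0066, 0.0347, 0.5]
[-0.0029, 0.0173, 0.006, 0.021, -0.0074, 0.0358, 0.5]
[-0.0029, 0.0173, 0.006, 0.0189, -0.0081, 0.0368, 0.5]
[-0.0029, 0.0173, 0.006, 0.0167, -0.0088, 0.0377, 0.5]
[-0.0029, 0.0173, 0.006, 0.0144, -0.0094, 0.0385, 0.5]
```

```bash
python3 -m handwheel '[[-0.0029,0.0173,0.006,0.035,-0.001,0.024,0.5],[-0.0029,0.0173,0.006,0.0335,-0.0015,0.0255,0.5],[-0.0029,0.0173,0.006,0.032,-0.0025,0.0275,0.5],[-0.0029,0.0173,0.006,0.0305,-0.0035,0.029,0.5],[-0.0029,0.0173,0.006,0.0285,-0.0045,0.0305,0.5],[-0.0029,0.0173,0.006,0.027,-0.005,0.032,0.5],[-0.0029,0.0173,0.006,0.025,-0.006,0.0335,0.5],[-0.0029,0.0173,0.006,0.023,-0.0065,0.0345,0.5]]' && python3 -m handwheel '[[-0.0029,0.0173,0.006,0.021,-0.0075,0.036,0.5],[-0.0029,0.0173,0.006,0.019,-0.008,0.037,0.5],[-0.0029,0.0173,0.006,0.0165,-0.009,0.0375,0.5],[-0.0029,0.0173,0.006,0.0145,-0.0095,0.0385,0.5],[0,0,0,0,0,0,0.5],[0,0,0,0,0,0,0.5],[0,0,0,0,0,0,0.5],[0,0,0,0,0,0,0.5]]'
python3 - <<'E'
from gp import *
p2,R2=fin(np.radians(84),b,0,.016,(.464,.137),.06)
o=ctrl.get_obs();r=rot(o["eef_rot"]);print(p2,o["eef_pos"],np.degrees((r.inv()*R2).as_rotvec()),r.inv().apply(o["torque"]))
s=ctrl.camera("scene");t=ctrl.camera("top");w=ctrl.camera("wrist")
print("expected px scene top/bottom of case axis",[w2px("scene",p).round() for p in([.464,.137,.226],[.464,.137,.066])])
cv2.imwrite("pics/u.png",np.hstack([cv2.resize(s[110:302,230:430],(400,384)),cv2.resize(t[130:250,90:250],(400,300),interpolation=cv2.INTER_CUBIC)[np.r_[0:300,np.full(84,299)]]]))
cv2.imwrite("pics/w3.png",w)
E
```

```text
time_s: 20.9
eef_pos: [0.4717, 0.0942, 0.1614]
eef_rot: [-0.317, 0.623, 0.617, 0.361]
wrist_force: [-0.1, -0.5, -4.4]
opening: 0.658
grasp_force: 64.9
time_s: 21.7
eef_pos: [0.4655, 0.1435, 0.16]
eef_rot: [-0.383, 0.608, 0.55, 0.426]
wrist_force: [0.6, -0.2, -4.5]
opening: 0.656
grasp_force: 65.1
[0.465 0.144 0.159] [0.466 0.143 0.16 ] [-0.073  0.165  0.221] [ 0.01  -1.115  0.018]
expected px scene top/bottom of case axis [array([352., 194.]), array([338., 236.])]
```

View pics/u.png

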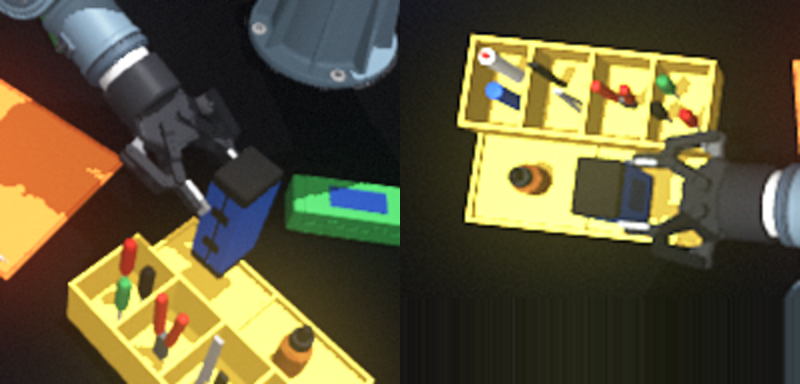

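The case hangs upright over the empty bay: top cap at scene crop (250,178), lower edge at (197,262)–(220,275). The bottle and tools are untouched. I compare the corners with a truly vertical box.

```bash
python3 - <<'E'
from gp import *
o=ctrl.get_obs();r=rot(o["eef_rot"]);g=o["eef_pos"]-.008*r.apply([0,0,1])
ph=np.radians(84);y=np.array([np.cos(ph),np.sin(ph),0]);x=np.array([-y[1],y[0],0])*-1
for tilt in(-8,0,8):
  T=R.from_rotvec(np.radians(tilt)*x)
  for nm,cr in(("scene",(230,110,2,2,0)),("top",(90,130,2.5,2.5,400))):
    print(tilt,nm,[((w2px(nm,g+T.apply(a*x*.029+c*y*.023+np.array([0,0,d-.016])))-cr[:2])*cr[2:4]+[cr[4],0]).round().astype(int).tolist() for d in(.08,-.08) for a,c in((1,1),(1,-1),(-1,-1),(-1,1))])
E
```

```text
-8 scene [[246, 205], [213, 172], [252, 143], [285, 175], [203, 272], [175, 243], [210, 216], [238, 244]]
-8 top [[572, 155], [617, 159], [610, 219], [564, 215], [630, 174], [669, 177], [663, 229], [624, 225]]
0 scene [[240, 198], [205, 168], [245, 140], [279, 167], [212, 279], [183, 252], [217, 225], [247, 251]]
0 top [[580, 156], [627, 160], [620, 220], [572, 216], [618, 173], [658, 177], [652, 228], [611, 224]]
8 scene [[234, 190], [199, 165], [237, 137], [273, 160], [222, 285], [191, 261], [226, 233], [256, 256]]
8 top [[589, 156], [637, 161], [630, 221], [581, 216], [605, 171], [647, 176], [640, 227], [599, 223]]
```

The corners match a vertical box to within a few degrees. I lower it.

```bash
python3 -m handwheel '[[0,0,0,-0.014,0,0.005,0.5],[0,0,0,-0.028,0,0.01,0.5],[0,0,0,-0.035,0,0.013,0.5],[0,0,0,-0.035,0,0.013,0.5],[0,0,0,-0.028,0,0.01,0.5],[0,0,0,-0.02,0,0.007,0.5],[0,0,0,-0.01,0,0.004,0.5],[0,0,0,-0.005,0,0.002,0.5]]' && python3 -m handwheel '[[0,0,0,-0.001,0,0,0.5],[0,0,0,-0.001,0,0.001,0.5],[0,0,0,-0.001,0,0,0.5],[0,0,0,-0.001,0,0,0.5],[0,0,0,0,0,0,0.5],[0,0,0,0,0,0,0.5],[0,0,0,0,0,0,0.5],[0,0,0,0,0,0,0.5]]'
```

```text
time_s: 22.65
eef_pos: [0.465, 0.1442, 0.1035]
eef_rot: [-0.384, 0.608, 0.549, 0.426]
wrist_force: [-0.5, 0.6, -3.3]
opening: 0.659
grasp_force: 65.0
time_s: 23.45
eef_pos: [0.465, 0.1441, 0.1026]
eef_rot: [-0.384, 0.608, 0.549, 0.426]
wrist_force: [0.3, -0.7, -4.4]
opening: 0.659
grasp_force: 65.0
```

```bash
for i in 1; do python3 -m handwheel '[[0,0,0,-0.001,0,0,0.5],[0,0,0,-0.001,0,0.001,0.5],[0,0,0,-0.001,0,0,0.5],[0,0,0,-0.001,0,0.001,0.5],[0,0,0,-0.001,0,0,0.5],[0,0,0,-0.001,0,0,0.5],[0,0,0,0,0,0,0.5],[0,0,0,0,0,0,0.5]]'; done
```

```text
time_s: 24.25
eef_pos: [0.465, 0.144, 0.1007]
eef_rot: [-0.384, 0.608, 0.549, 0.426]
wrist_force: [0.5, -0.0, -4.9]
opening: 0.658
grasp_force: 65.1
```

```bash
python3 -m handwheel '[[0,0,0,-0.001,0,0,0.5],[0,0,0,-0.001,0,0.001,0.5],[0,0,0,-0.001,0,0,0.5],[0,0,0,-0.001,0,0,0.5],[0,0,0,0,0,0,0.5],[0,0,0,0,0,0,0.5],[0,0,0,0,0,0,0.5],[0,0,0,0,0,0,0.5]]'
```

```text
time_s: 25.05
eef_pos: [0.465, 0.1439, 0.0999]
eef_rot: [-0.384, 0.608, 0.549, 0.426]
wrist_force: [-1.7, -2.4, 4.4]
opening: 0.655
grasp_force: 65.6
```

```bash
python3 -m handwheel '[[0,0,0,0,0,0,0.68],[0,0,0,0,0,0,0.7],[0,0,0,0,0,0,0.72],[0,0,0,0,0,0,0.74],[0,0,0,0,0,0,0.76],[0,0,0,0,0,0,0.76],[0,0,0,0,0,0,0.76],[0,0,0,0,0,0,0.76]]'
python3 - <<'E'
from gp import *
s=ctrl.camera("scene");t=ctrl.camera("top")
cv2.imwrite("pics/v.png",np.hstack([cv2.resize(s[110:302,230:430],(400,384)),cv2.resize(t[130:250,90:250],(400,300),interpolation=cv2.INTER_CUBIC)[np.r_[0:300,np.full(84,299)]]]))
E
```

```text
time_s: 25.85
eef_pos: [0.465, 0.1439, 0.0994]
eef_rot: [-0.384, 0.608, 0.549, 0.426]
wrist_force: [1.1, 0.8, 0.2]
opening: 0.761
grasp_force: 0.0
```

View pics/v.png

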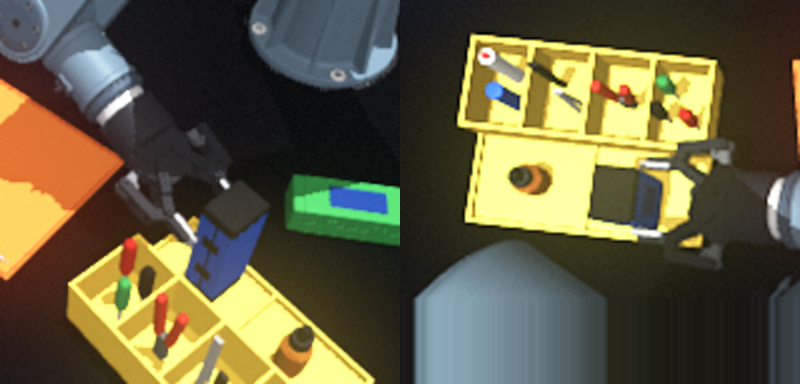

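The case stands upright in the bay and is released: top cap at scene crop (238,205), the fingers clear on both sides. I back straight out.

```bash
python3 -m handwheel '[[0,0,0,0,0,-0.01,0.76],[0,0,0,0,0,-0.025,0.76],[0,0,0,0,0,-0.05,0.76],[0,0,0,0,0,-0.07,0.76],[0,0,0,0,0,-0.07,0.76],[0,0,0,0,0,-0.07,0.76],[0,0,0,0,0,-0.07,0.76],[0,0,0,0,0,-0.05,0.76]]' && python3 -m handwheel '[[0,0,0,0,0,0,0.76],[0,0,0,0,0,0,0.76],[0,0,0,0,0,0,0.76],[0,0,0,0,0,0,0.76],[0,0,0,0,0,0,0.76],[0,0,0,0,0,0,0.76],[0,0,0,0,0,0,0.76],[0,0,0,0,0,0,0.76]]'
python3 - <<'E'
from gp import *
s=ctrl.camera("scene");t=ctrl.camera("top")
cv2.imwrite("pics/x.png",np.hstack([s[60:384,130:430],cv2.resize(t[130:250,90:250],(432,324),interpolation=cv2.INTER_CUBIC)]))
E
```

```text
time_s: 26.75
eef_pos: [0.4532, 0.0251, 0.1429]
eef_rot: [-0.383, 0.608, 0.549, 0.426]
wrist_force: [-0.4, 0.6, -0.6]
opening: 0.762
grasp_force: 0.0
time_s: 27.55
eef_pos: [0.453, 0.0277, 0.1421]
eef_rot: [-0.384, 0.608, 0.549, 0.426]
wrist_force: [-0.7, 0.4, 0.1]
opening: 0.759
grasp_force: 0.0
```

View pics/x.png

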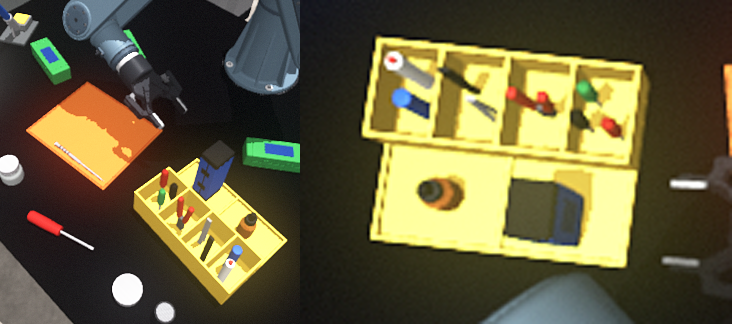

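The case stands alone in the empty bay: scene (215,168), top view (535,210). The gripper is clear and the bottle, tools and probe are where they were.

```bash
python3 -c "
from bench import ctrl
print(ctrl.hand_in())"
```

```text
the job is handed in; nothing more can be done
None
```

I lifted the case and judged its −y end heavy by the wrist torque, laid it flat on the mat again, then stood it heavy end down in the empty bay, let go and handed the job in at about 28 s.

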